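# Make up two probing kits from the stock

### The arm

A 6-joint arm with a two-finger parallel gripper is mounted at the origin on a cart in front of the work surface, level with it; the furniture and walls round the work are solid. World frame = base frame: x ahead of the robot, y to its left, z up, the work surface at z = 0. Lengths are in m, angles in rad, forces in N, time in s.
With the tool pointing down it reaches from about 0.3 to 0.775 m from the base axis. Payload 14.6 kg.
Tool frame: the origin (TCP) lies between the finger pads; the fingertips stand 11 mm ahead of it and the grasp point (between the pads) lies 8 mm behind it; z points along the fingers, y is the line along which they close (so a half turn about z gives the same grasp; the last joint's range is limited). The gripper opens to 85 mm and grips with 20 to 120 N. Pads are 22 mm wide; open, the fingers measure 114 mm over their backs; the gripper's body (76 mm by 85 mm) begins 54 mm behind the grasp point. The pads swing forward as they close: fully open they stand 13 mm farther back than shut.
Start: joints at [-1.384, 0.3, 1.521, -0, 1.321, -0.067], TCP at [0.138, -0.532, 0.242] pointing down, gripper open.
Joint ranges: [-3.03, 3.03], [-0.79, 2.21], [0.23, 2.52], [-1.04, 4.18], [0, 3.07], [-2.55, 2.55]. Speed limits (rad/s): [2.22, 2.22, 2.57, 3.14, 3.14, 3.14].

### API

Orientations are given as a unit quaternion [x, y, z, w].
In Python, from bench import r gives the robot as it stands.
- The arm moves only by the shell command python3 -m creep 'ROWS' [FORCE]. ROWS is JSON, a list of rows, each an object of numbers: "claw": the opening, from -1 (shut) to 1 (fully open); "x", "y", "z": the shift along the tool's x, y, z in m; "turn": the turn about the tool's z in rad. In form: [{"claw": .., "x": .., "y": .., "z": .., "turn": ..}, ...]. A call has 1 to 20 rows; each row shifts and turns the commanded pose from where the row before left it, along the tool's axes as they then stand; what a row does not reach is not made up. A row lasts 1/8 s, in which the tool goes at most 62.5 mm and 10.7 degrees, less where a joint would pass 70% of its speed; a pose out of reach is approached as far as the arm can. A call is refused whole if a number of a shift passes 0.0625 or a number of a turn 0.188, either way. A call with a gripper value outside its range is refused whole. The fingers move at their own pace and stop on an object; FORCE is the grip in N (left out, the last holds). Time passes only in rows, so rows that do not move let the fingers close. It gives the time, the measured TCP pose, the force, the opening and the grip force at its end, in the units of the state.
- r.get_state(): the state, without advancing time (a new reading comes with each control period).
- r.capture(name): name is "scene" or "top" or "wrist"; returns a dict with "color" (400x640x3 uint8, red, green, blue), "range_z" (400x640 float32, m along the optical axis (not along the pixel's ray), 0 where there is no reading), "fx", "fy", "cx", "cy" (pixels), "k1" (the pictures are not rectified: a ray, as slopes to the right and down, at radius r is drawn at 1 + k1 r^2 times it, then the intrinsics apply), "cam_to_world" (4x4, takes a point from camera to world coordinates). Camera axes: x right, y up, looking along -z (the intrinsics and any distortion apply to the point x, -y, -z); pixel columns grow to the right and rows downward; lengths in m; the calibration is good to about 2 mm. A picture is of the moment at which its call begins.
- r.job_done(): hands the job in; it is judged then, once.
The state is a dict: "t": time; "joint_positions": joint angles; "dq": joint speeds; "tau": joint torques, N m; "ee_pos": TCP position; "eef_rot": TCP orientation; "force": force on the tool from outside, world axes, zero at the start; "torque": the same for the moment, N m; "opening": opening from 0.0 (shut) to 1.0 (fully open); "gripper_force": force on a finger pad.
Only numpy, scipy, OpenCV 4.12 (cv2) and the standard library are available. Lean on these libraries where they do the work, as an engineer would, in place of code of your own. Each camera call takes 0.05 s, during which the arm holds its last target. There are 200 camera calls.

### The job

Make up two kits for the probe station: the yellow carrier gets the white-based chip box with the orange sticker, the red-capped needle tube and the loupe; the blue carrier gets the black-based chip box with the violet sticker and the green-capped needle tube, and no loupe. Set every piece fully down in the nest shaped for it, tubes and loupe upright, and never tip a chip box on the way. Leave the blue-capped tube and the dish of screws where they stand.

Things in the scene. Friction and masses are not known exactly. Their poses are not given: they have to be found in the camera images.
- carrier_yellow: Yellow kit carrier fixed to the table: plate 110 (x) x 160 (y) x 6 mm, origin under its centre; nest floors at z 6. Chip-box nest at x 0, y +36: 76 square, 10 high corner posts, 48 wide finger gaps midway on each side. Loupe cup at x -22, y -44: 52 inside, 58 outside, 10 deep. Tube well at x +30, y -44: round, 36 inside, 47 over its flared mouth, 26 deep (rim at z 32). All mm, carrier frame.
- carrier_blue: Blue kit carrier fixed to the table: plate 110 (x) x 160 (y) x 6 mm, origin under its centre; nest floors at z 6. Chip-box nest at x 0, y +36: 76 square, 10 high corner posts, 48 wide finger gaps midway on each side. Loupe cup at x -22, y -44: 52 inside, 58 outside, 10 deep. Tube well at x +30, y -44: round, 36 inside, 47 over its flared mouth, 26 deep (rim at z 32). All mm, carrier frame.
- box_white: closed shallow hinged chip box, white base, grey lid with a round orange sticker; 60 (x, hinge to latch) x 56 (y) x 18 mm high; its plain sides, 56 mm apart, face along y; origin at the centre of its underside. ~0.06 kg; lid stays shut. Starts on a 9 mm thick grey-green board.
- box_dark: closed shallow hinged chip box, black base, grey lid with a round violet sticker; 60 (x, hinge to latch) x 56 (y) x 18 mm high; its plain sides, 56 mm apart, face along y; origin at the centre of its underside. ~0.06 kg; lid stays shut. Starts on a 9 mm thick grey-green board.
- tube_red: tube of probe needles standing upright, grey, 18 mm dia (cap 20 mm dia, the top 14 mm), 64 mm tall, red screw cap; origin at the centre of its underside. ~0.03 kg. Starts on a 9 mm thick grey-green board.
- tube_green: tube of probe needles standing upright, grey, 18 mm dia (cap 20 mm dia, the top 14 mm), 64 mm tall, green screw cap; origin at the centre of its underside. ~0.03 kg. Starts on a 9 mm thick grey-green board.
- tube_blue: tube of probe needles standing upright, grey, 18 mm dia (cap 20 mm dia, the top 14 mm), 64 mm tall, blue screw cap; origin at the centre of its underside. ~0.03 kg. Starts on a 9 mm thick grey-green board. Spare, stays where it is.
- loupe: black stand loupe, upright cylinder 35 mm dia, 42 mm tall; origin at the centre of its underside. ~0.06 kg. Starts on a 9 mm thick grey-green board.
- screw_dish: round aluminium dish with tiny screws, 55 mm dia, 13 mm high, on the bare table, at the right; origin at the centre of its underside. Stays where it is.

How it is judged:
At the end, for the whole second after the job is handed in: White-based box, red-capped tube and loupe in the yellow carrier, black-based box and green-capped tube in the blue one, each on its nest's floor within 12 mm (boxes 13) of the nest's centre, upright or flat, still; blue-capped tube and screw dish upright and moved less than 25 mm (x of box_white in the frame of carrier_yellow between -0.013 and 0.013 m and y of box_white in the frame of carrier_yellow between 0.023 and 0.049 m and z of box_white in the frame of carrier_yellow between 0.003 and 0.01 m and angle between each of box_white, box_dark's own z axis and vertical below 0.08 rad and linear speed of each of box_white, tube_red, loupe, box_dark, tube_green below 0.02 m/s and x of tube_red in the frame of carrier_yellow between 0.018 and 0.042 m and y of tube_red in the frame of carrier_yellow between -0.056 and -0.032 m and z of tube_red in the frame of carrier_yellow between 0.003 and 0.01 m and angle between each of tube_red, tube_green's own z axis and vertical below 0.12 rad and x of loupe in the frame of carrier_yellow between -0.034 and -0.01 m and y of loupe in the frame of carrier_yellow between -0.056 and -0.032 m and z of loupe in the frame of carrier_yellow between 0.003 and 0.01 m and angle between loupe's own z axis and vertical below 0.1 rad and x of box_dark in the frame of carrier_blue between -0.013 and 0.013 m and y of box_dark in the frame of carrier_blue between 0.023 and 0.049 m and z of box_dark in the frame of carrier_blue between 0.003 and 0.01 m and x of tube_green in the frame of carrier_blue between 0.018 and 0.042 m and y of tube_green in the frame of carrier_blue between -0.056 and -0.032 m and z of tube_green in the frame of carrier_blue between 0.003 and 0.01 m and distance of each of tube_blue, screw_dish from where it was at the start of the episode below 0.025 m and angle between each of tube_blue, screw_dish's own z axis and vertical below 0.2 rad); the robot touches nothing.
It fails at once if a chip box is tipped by more than 35 degrees (angle between any of box_white, box_dark's own z axis and vertical above 0.61 rad).
It fails at once if the blue-capped tube or the dish of screws is pushed more than 25 mm or knocked over (distance of any of tube_blue, screw_dish from where it was at the start of the episode above 0.025 m or angle between any of tube_blue, screw_dish's own z axis and vertical above 0.6 rad).
It also fails if it takes over 120 s, if anything falls off the work surface, if the arm or the gripper's body presses on something with over 40 N, if the wrist force passes 120 N, or if a joint passes its speed limit or range.

## Working session

There is one attempt and no reset: what is moved stays moved. The work goes in short steps, Python scripts to look and compute and a shell command to move; the robot and the scene stay as the last step left them, time stands still between calls to the robot, and variables do not carry over. Pictures are saved under pics/ and viewed, at most 17 in all, crops included, and the job is handed in when it is done.

```bash
ls; mkdir -p pics; cat > h.py <<'E'
import numpy as np, cv2
from bench import r
def cap(n):
    c=r.capture(n); np.savez('pics/%s.npz'%n,**c); return c
def load(n): return dict(np.load('pics/%s.npz'%n))
def cloud(c):
    h,w=c['range_z'].shape; u,v=np.meshgrid(np.arange(w),np.arange(h))
    K=np.array([[c['fx'],0,c['cx']],[0,c['fy'],c['cy']],[0,0,1]],float)
    p=cv2.undistortPoints(np.stack([u,v],-1).reshape(-1,1,2).astype(np.float64),K,np.array([float(c['k1']),0,0,0,0])).reshape(h,w,2)
    z=c['range_z']; P=np.stack([p[...,0]*z,-p[...,1]*z,-z,np.ones_like(z)],-1)
    return (P@c['cam_to_world'].T)[...,:3]
def save(n,img,s=1):
    cv2.imwrite('pics/'+n,cv2.resize(img[...,::-1],None,fx=s,fy=s,interpolation=cv2.INTER_CUBIC))
E
python3 - <<'E'
from h import *
for n in ('top','scene'):
    c=cap(n); save(n+'0.png',c['color'],1.25); print(n,c['k1'],c['fx'],c['cam_to_world'].round(3).tolist())
print(r.get_state())
E
```

```text
pics
top -0.09807519959922896 508.0482824210876 [[0.026, 0.983, -0.181, 0.301], [-1.0, 0.024, -0.009, 0.103], [-0.005, 0.181, 0.984, 1.228], [0.0, 0.0, 0.0, 1.0]]
scene 0.031697676561964934 497.3757163608257 [[-0.167, 0.752, -0.637, -0.194], [-0.986, -0.131, 0.104, 0.216], [-0.005, 0.646, 0.763, 0.898], [0.0, 0.0, 0.0, 1.0]]
{'t': 0.1, 'joint_positions': array([-1.38356506e+00,  3.00417724e-01,  1.52153250e+00, -1.38832207e-05,
        1.32065177e+00, -6.65956112e-02]), 'dq': array([ 0.00040135,  0.00028859, -0.00066356, -0.00219546, -0.00123503,
        0.00069905]), 'tau': array([ 9.71302907e-04, -5.44377816e+01, -3.62370515e+01, -8.79569825e-05,
        3.06492148e-03, -1.76824170e-05]), 'ee_pos': array([ 0.13807116, -0.53218909,  0.24177112]), 'eef_rot': array([ 9.91956949e-01,  1.26574707e-01, -3.71348187e-05, -5.03350293e-04]), 'force': array([-0.92241219, -0.39564487,  0.00538506]), 'torque': array([ 0.00473523, -0.01962515,  0.03619867]), 'gripper_force': 0.0, 'opening': 0.9992512417377706}
```

View pics/top0.png

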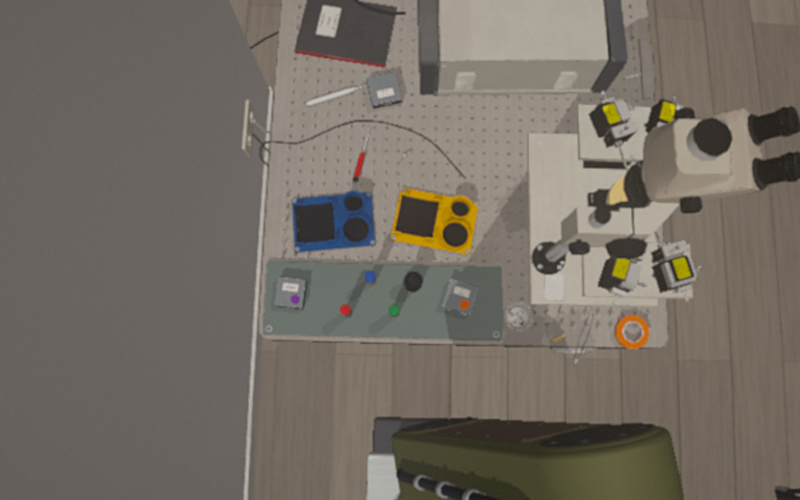

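View pics/scene0.png

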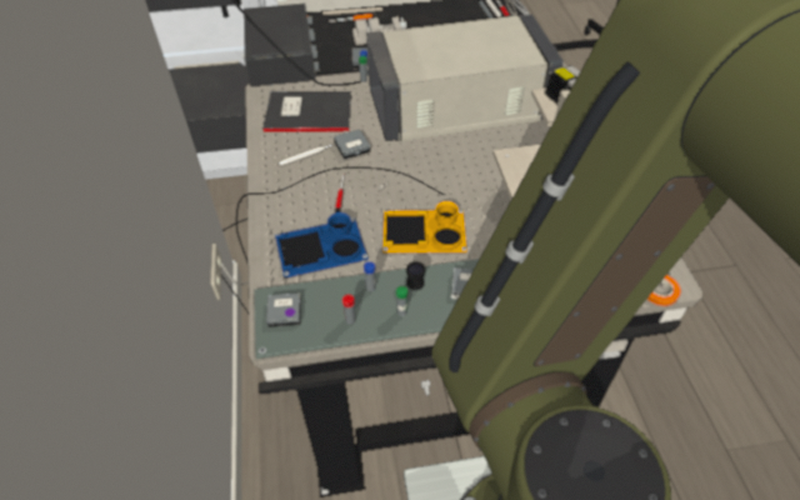

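The top view (800x500) shows the blue carrier at about (334,221), the yellow carrier at (436,220), the dark box at (291,292) with its violet sticker, and the white box at (460,297). The tubes are red (346,311), green (394,310) and blue (370,277). The loupe is at (413,281) and the dish at (517,317). Next I'll measure from depth and an enlarged crop.

```bash
cat > meas.py <<'E'
from h import *
c=load('top');X=cloud(c);col=c['color'];hsv=cv2.cvtColor(col,cv2.COLOR_RGB2HSV)
def at(u,v): # 800x500 view pixel
    return int(round(u/1.25)),int(round(v/1.25))
def blob(name,u,v,zlo,zhi,R=30):
    a,b=at(u,v); m=(X[...,2]>zlo)&(X[...,2]<zhi)
    w=np.zeros_like(m); w[b-R:b+R,a-R:a+R]=1; m&=w
    n,l,s,cen=cv2.connectedComponentsWithStats(m.astype(np.uint8))
    k=1+np.argmin(np.hypot(cen[1:,0]-a,cen[1:,1]-b)+1e3*(s[1:,4]<8)); P=X[l==k]
    rc=cv2.minAreaRect((P[:,:2]*1000).astype(np.float32))
    print(name,len(P),'mean',P.mean(0).round(4),'rect',np.round(rc[0],1),np.round(rc[1],1),round(rc[2],1),'zmed',np.median(P[:,2]).round(4))
blob('dark',291,292,.020,.04);blob('white',460,297,.020,.04)
for n,u,v in(('red',346,311),('green',394,310),('blue',370,277)): blob(n,u,v,.062,.09)
blob('loupe',413,281,.042,.06);blob('dish',517,317,.006,.03,20)
for n,lo,hi in(('yellow',20,32),('bluec',105,125)):
    m=(hsv[...,0]>=lo)&(hsv[...,0]<=hi)&(hsv[...,1]>130)&(hsv[...,2]>50)&(X[...,0]>.3)&(X[...,0]<.7)&(X[...,1]>-.2)
    m=m.astype(np.uint8);nn,l,s,_=cv2.connectedComponentsWithStats(m);k=1+np.argmax(s[1:,4]);q=(l==k)&(X[...,2]<.012);P=X[q]
    rc=cv2.minAreaRect((P[:,:2]*1000).astype(np.float32));print(n,len(P),np.round(rc[0],1),np.round(rc[1],1),rc[2],np.median(P[:,2]))
    q=(l==k)&(X[...,2]>.024);P=X[q];print(' well rim',len(P),P.mean(0).round(4),np.ptp(P,0).round(3))
for u,v in((500,170),(280,320),(330,300)): a,b=at(u,v);print('bg',X[b,a].round(4))
E
python3 meas.py; python3 - <<'E'
from h import *
c=load('top'); save('crop.png',c['color'][145:280,205:435],3.4)
E
```

```text
dark 555 mean [0.4481 0.3197 0.0279] rect [448.2 320.3] [56.6 59. ] 84.9 zmed 0.028
white 546 mean [ 0.4485 -0.0054  0.0275] rect [448.8  -5.5] [55.  58.1] 73.8 zmed 0.0275
red 65 mean [0.4138 0.2085 0.0725] rect [413.9 208.6] [19.7 17.7] 46.8 zmed 0.0726
green 63 mean [0.4154 0.1192 0.0728] rect [415.7 119.2] [18.4 17.6] 47.7 zmed 0.0729
blue 63 mean [0.4773 0.165  0.073 ] rect [477.5 165.4] [19.2 18.4] 35.2 zmed 0.0733
loupe 174 mean [0.4743 0.0847 0.049 ] rect [474.   84.6] [33.8 30.6] 1.4 zmed 0.0486
dish 164 mean [ 0.4141 -0.1226  0.0104] rect [ 414.7 -120.6] [53.5 54.6] 74.7 zmed 0.0097
yellow 1022 [602.1  44.4] [158.5 111.4] 80.13445281982422 0.006642576747229678
 well rim 104 [0.6078 0.0007 0.0997] [0.345 0.129 1.204]
bluec 819 [593.8 245.6] [106.7 154.8] 6.369101524353027 0.006876760444428198
 well rim 77 [0.6195 0.2007 0.0775] [0.349 0.124 1.204]
bg [ 0.7109 -0.0876 -0.0012]
bg [0.3955 0.3383 0.0111]
bg [0.4372 0.2439 0.0071]
```

View pics/crop.png

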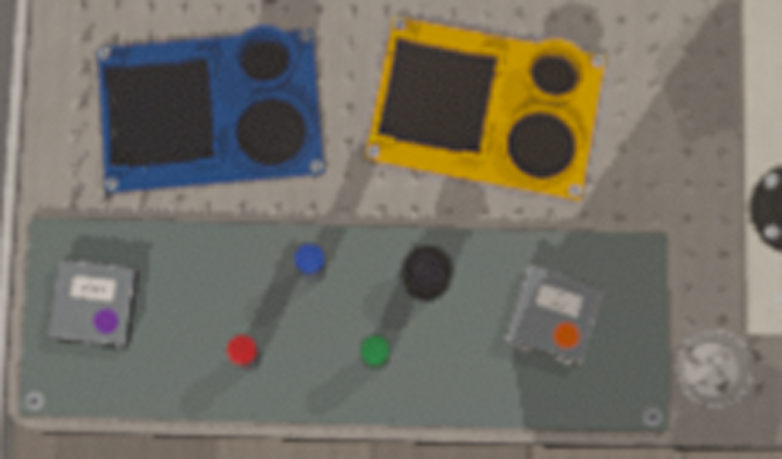

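The crop shows the screws of the blue carrier at (103,52), (307,35), (317,166), (111,185), and of the yellow one at (403,25), (598,62), (575,190), (374,152). The wall strip runs along the left edge. I'll fit the carrier poses from the screws and move in for a wrist view.

```bash
cat >> h.py <<'E'
def ray(c,uv,z):
    K=np.array([[c['fx'],0,c['cx']],[0,c['fy'],c['cy']],[0,0,1]],float)
    p=cv2.undistortPoints(np.array(uv,float).reshape(-1,1,2),K,np.array([float(c['k1']),0,0,0,0])).reshape(-1,2)
    T=c['cam_to_world'];d=np.c_[p[:,0],-p[:,1],-np.ones(len(p))]@T[:3,:3].T
    return T[:3,3]+d*((z-T[2,3])/d[:,2])[:,None]
def carrier(P): # TL,TR,BR,BL
    P=np.asarray(P)[:,:2];o=P.mean(0);v=(P[0]-P[1])+(P[3]-P[2]);y=np.arctan2(-v[0],v[1])
    R=np.array([[np.cos(y),-np.sin(y)],[np.sin(y),np.cos(y)]])
    print('o',o.round(4),'yaw',round(np.degrees(y),2),'size',np.linalg.norm(P[0]-P[1]).round(4),np.linalg.norm(P[1]-P[2]).round(4))
    for n,q in(('box',(0,.036)),('loupe',(-.022,-.044)),('tube',(.03,-.044))): print(n,(o+R@q).round(4))
E
python3 - <<'E'
from h import *
c=load('top')
for s in ([(103,52),(307,35),(317,166),(111,185)],[(403,25),(598,62),(575,190),(374,152)]):
    carrier(ray(c,np.array(s)/3.4+np.array([205,145])-.35,.006))
X=cloud(c)
for v in (230,190):
  print([tuple(X[v,u].round(3)) for u in range(190,216,3)])
E
python3 -m creep '[{"turn":0.127},{"turn":0.127},{"x":0.023,"y":-0.049,"z":-0.01},{"x":0.023,"y":-0.049,"z":-0.01},{"x":0.023,"y":-0.049,"z":-0.01},{"x":0.023,"y":-0.049,"z":-0.01},{"x":0.023,"y":-0.049,"z":-0.01},{"x":0.023,"y":-0.049,"z":-0.01},{"x":0.023,"y":-0.049,"z":-0.01},{"x":0.023,"y":-0.049,"z":-0.01},{"x":0.023,"y":-0.049,"z":-0.01},{"x":0.023,"y":-0.049,"z":-0.01},{"x":0.023,"y":-0.049},{"x":0.023,"y":-0.049},{"y":-0.049},{"claw":1}]'
```

```text
o [0.5948 0.2456] yaw 6.48 size 0.1505 0.0986
box [0.5908 0.2813]
loupe [0.5779 0.1994]
tube [0.6296 0.2052]
o [0.6014 0.0431] yaw -9.6 size 0.1455 0.0973
box [0.6074 0.0786]
loupe [0.5724 0.0034]
tube [ 0.6236 -0.0053]
[(np.float64(0.523), np.float64(0.563), np.float64(-0.509)), (np.float64(0.529), np.float64(0.564), np.float64(-0.554)), (np.float64(0.534), np.float64(0.562), np.float64(-0.591)), (np.float64(0.542), np.float64(0.567), np.float64(-0.653)), (np.float64(0.548), np.float64(0.565), np.float64(-0.694)), (np.float64(0.553), np.float64(0.562), np.float64(-0.731)), (np.float64(0.459), np.float64(0.383), np.float64(0.003)), (np.float64(0.459), np.float64(0.376), np.float64(-0.0)), (np.float64(0.458), np.float64(0.367), np.float64(0.009))]
[(np.float64(0.656), np.float64(0.562), np.float64(-0.47)), (np.float64(0.667), np.float64(0.565), np.float64(-0.519)), (np.float64(0.674), np.float64(0.563), np.float64(-0.552)), (np.float64(0.687), np.float64(0.567), np.float64(-0.611)), (np.float64(0.698), np.float64(0.568), np.float64(-0.664)), (np.float64(0.706), np.float64(0.566), np.float64(-0.703)), (np.float64(0.71), np.float64(0.557), np.float64(-0.717)), (np.float64(0.559), np.float64(0.382), np.float64(0.003)), (np.float64(0.559), np.float64(0.375), np.float64(0.002))]$[0]: bad value
```

```bash
python3 -m creep '[{"claw":1,"x":0,"y":0,"z":0,"turn":0.127},{"claw":1,"x":0,"y":0,"z":0,"turn":0.127},{"claw":1,"x":0.023,"y":-0.049,"z":-0.01,"turn":0},{"claw":1,"x":0.023,"y":-0.049,"z":-0.01,"turn":0},{"claw":1,"x":0.023,"y":-0.049,"z":-0.01,"turn":0},{"claw":1,"x":0.023,"y":-0.049,"z":-0.01,"turn":0},{"claw":1,"x":0.023,"y":-0.049,"z":-0.01,"turn":0},{"claw":1,"x":0.023,"y":-0.049,"z":-0.01,"turn":0},{"claw":1,"x":0.023,"y":-0.049,"z":-0.01,"turn":0},{"claw":1,"x":0.023,"y":-0.049,"z":-0.01,"turn":0},{"claw":1,"x":0.023,"y":-0.049,"z":-0.01,"turn":0},{"claw":1,"x":0.023,"y":-0.049,"z":-0.01,"turn":0},{"claw":1,"x":0.023,"y":-0.049,"z":0,"turn":0},{"claw":1,"x":0.023,"y":-0.049,"z":0,"turn":0},{"claw":1,"x":0,"y":-0.049,"z":0,"turn":0},{"claw":1,"x":0,"y":0,"z":0,"turn":0}]'
python3 - <<'E'
from h import *
c=cap('wrist'); save('w0.png',c['color'],1.25); print(c['cam_to_world'].round(3).tolist()); s=r.get_state(); print(s['joint_positions'].round(2),s['eef_rot'].round(4))
E
```

```text
t: 2.1
ee_pos: [0.4139, 0.1069, 0.3418]
eef_rot: [1.0, 0.002, -0.001, -0.0]
force: [0.7, -0.7, -0.0]
opening: 1.007
gripper_force: 0.0
[[0.004, 0.95, 0.311, 0.494], [-1.0, 0.004, 0.001, 0.105], [-0.0, -0.311, 0.95, 0.474], [0.0, 0.0, 0.0, 1.0]]
[ 0.16 -0.04  1.68 -0.    1.51  1.73] [ 1.0e+00  1.3e-03 -5.0e-04  1.0e-04]
```

View pics/w0.png

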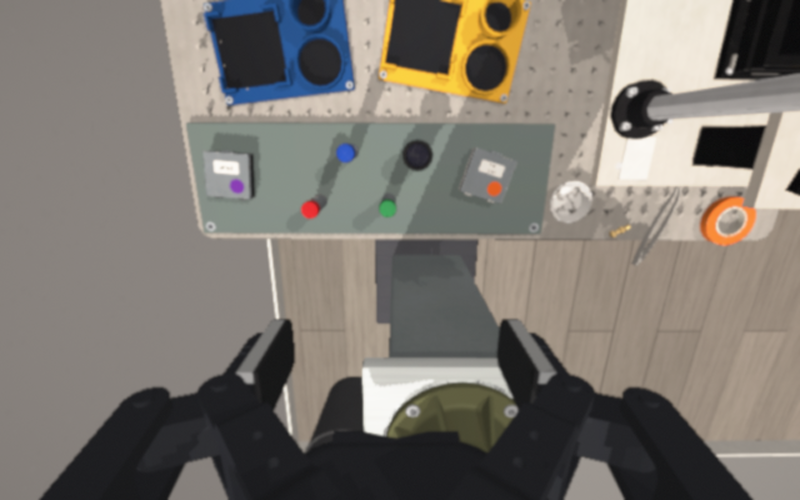

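The wrist view (800x500) shows both boxes at (230,175) and (488,175). The tubes are red (310,209), green (388,208) and blue (345,152), with the loupe at (417,155). The carriers are cut off at the top, so I'll cross-check the objects from here and then shift forward for the carriers.

```bash
cat > meas2.py <<'E'
import re
s=open('meas.py').read().split("blob('dark'")[0].replace("load('top')","load('wrist')")
exec(s)
blob('dark',230,175,.020,.04);blob('white',488,175,.020,.04)
for n,u,v in(('red',310,209),('green',388,208),('blue',345,152)): blob(n,u,v,.064,.09)
blob('loupe',417,155,.044,.06);blob('dish',572,200,.006,.03,25)
E
python3 meas2.py
python3 -m creep '[{"claw":1,"x":0.04,"y":0,"z":0,"turn":0},{"claw":1,"x":0.04,"y":0,"z":0,"turn":0},{"claw":1,"x":0.02,"y":0,"z":0,"turn":0},{"claw":1,"x":0,"y":0,"z":0,"turn":0},{"claw":1,"x":0,"y":0,"z":0,"turn":0}]'
python3 - <<'E'
from h import *
c=cap('wrist'); save('w1.png',c['color'][20:230,130:450],2.5)
E
```

```text
dark 1312 mean [0.4502 0.3137 0.0272] rect [449. 315.] [54.6 58.2] 85.5 zmed 0.0274
white 1339 mean [ 0.4504 -0.0093  0.0272] rect [449.5 -10. ] [55.7 59.4] 73.2 zmed 0.0274
red 174 mean [0.4157 0.2034 0.0719] rect [415.2 203.7] [19.1 19.6] 89.7 zmed 0.0723
green 166 mean [0.4176 0.1147 0.0721] rect [417.1 115.1] [20.  18.7] 0.2 zmed 0.0725
blue 190 mean [0.4786 0.1605 0.0722] rect [478.6 160.8] [19.3 20. ] 88.5 zmed 0.0725
loupe 472 mean [0.4751 0.0802 0.0487] rect [474.6  80.6] [33.5 33.4] 0.4 zmed 0.048
dish 343 mean [ 0.4141 -0.1306  0.0106] rect [ 415.5 -124.4] [53.7 53.6] 61.4 zmed 0.0109
t: 2.78
ee_pos: [0.5137, 0.1038, 0.3424]
eef_rot: [1.0, -0.001, -0.0, 0.0]
force: [-0.8, 1.2, 0.1]
opening: 1.001
gripper_force: 0.0
```

View pics/w1.png

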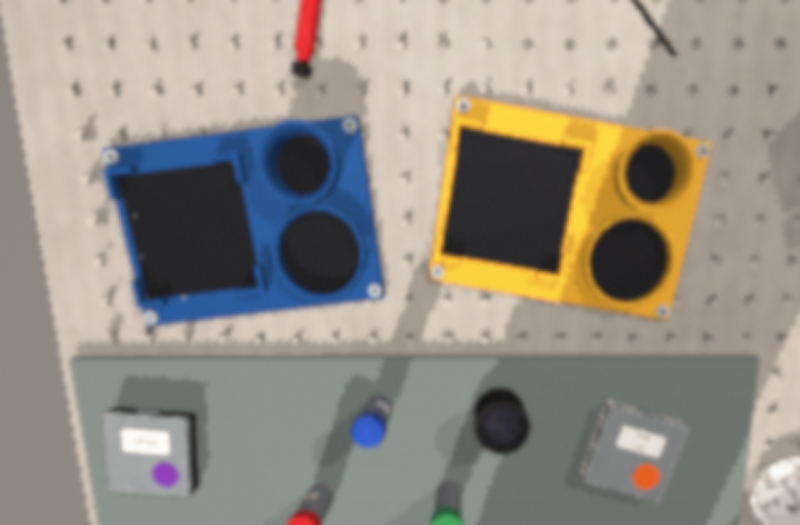

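The shifted wrist crop (2.5x, offset 130,20) shows both carriers whole. The blue screws are at (110,156), (350,125), (374,291), (150,318), and the yellow at (463,105), (703,150), (663,312), (437,271).

```bash
cat > meas3.py <<'E'
from h import *
c=load('wrist')
for s in ([(110,156),(350,125),(374,291),(150,318)],[(463,105),(703,150),(663,312),(437,271)]):
    carrier(ray(c,np.array(s)/2.5+np.array([130,20])-.3,.006))
s=open('meas.py').read().split("blob('dark'")[0].replace("load('top')","load('wrist')")
exec(s)
f=lambda u,v:((u/2.5+130)*1.25,(v/2.5+20)*1.25)
blob('dark',*f(150,450),.020,.04);blob('white',*f(635,450),.020,.04)
blob('blue',*f(368,428),.064,.09);blob('loupe',*f(500,425),.044,.06)
st=r.get_state();print(st['ee_pos'],c['cam_to_world'][:3,3])
E
python3 meas3.py; python3 -c "
from h import *
for i in range(4):
  c=r.capture('wrist');s=r.get_state();print(s['ee_pos'].round(4),c['cam_to_world'][:3,3].round(4))"
```

```text
o [0.5948 0.2413] yaw 6.47 size 0.1495 0.099
box [0.5908 0.2771]
loupe [0.5779 0.1952]
tube [0.6296 0.201 ]
o [0.6021 0.039 ] yaw -9.85 size 0.1489 0.0993
box [0.6083 0.0745]
loupe [ 0.5729 -0.0006]
tube [ 0.6242 -0.0095]
dark 1136 mean [0.4513 0.3143 0.0272] rect [450.8 315.7] [56.5 57.7] 85.1 zmed 0.0275
white 1111 mean [ 0.4512 -0.0091  0.0273] rect [449.9  -9.6] [55.6 59.3] 73.1 zmed 0.0275
blue 155 mean [0.4796 0.1605 0.072 ] rect [478.8 160.8] [19.7 19. ] 47.8 zmed 0.0724
loupe 401 mean [0.4754 0.0801 0.0488] rect [475.1  80.1] [35.  32.8] 0.1 zmed 0.0481
[0.5135875  0.10404092 0.34259917] [0.59317648 0.10179065 0.47431103]
[0.5136 0.1042 0.3427] [0.5931 0.102  0.4746]
[0.5137 0.1043 0.3428] [0.593  0.1022 0.4747]
[0.5138 0.1044 0.3427] [0.5931 0.1024 0.4747]
[0.5139 0.1045 0.3427] [0.5932 0.1025 0.4747]
```

```bash
python3 -m creep '[{"claw":0,"x":-0.0485,"y":-0.006,"z":0,"turn":0},{"claw":0,"x":-0.0485,"y":-0.0055,"z":0,"turn":0},{"claw":0,"x":0,"y":0,"z":0.05,"turn":0},{"claw":0,"x":0,"y":0,"z":0.05,"turn":0},{"claw":0,"x":0,"y":0,"z":0.05,"turn":0},{"claw":0,"x":0,"y":0,"z":0.05,"turn":0},{"claw":0,"x":0,"y":0,"z":0.03,"turn":0},{"claw":0,"x":0,"y":0,"z":0,"turn":0},{"claw":0,"x":0,"y":0,"z":0,"turn":0},{"claw":0,"x":0,"y":0,"z":0,"turn":0}]' 30
python3 - <<'E'
from h import *
c=cap('wrist'); save('w2.png',c['color'],1.25)
E
```

```text
t: 4.28
ee_pos: [0.4179, 0.1162, 0.1137]
eef_rot: [1.0, -0.0, 0.001, -0.0]
force: [0.1, 0.9, -0.5]
opening: 0.501
gripper_force: 0.0
```

View pics/w2.png

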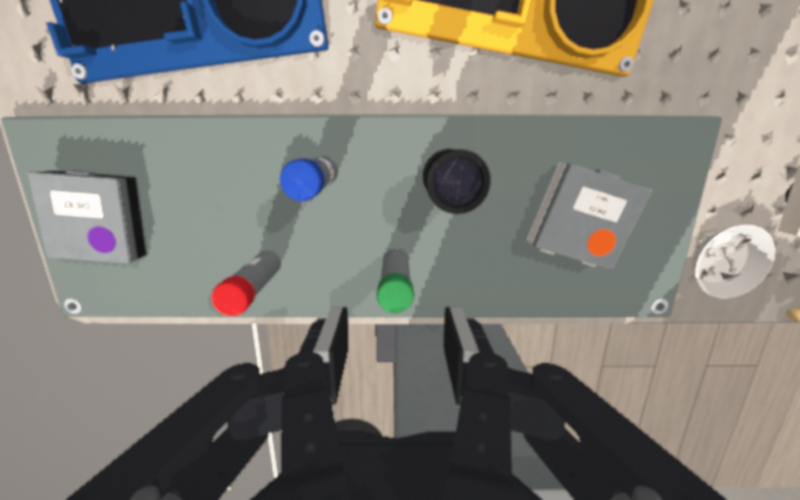

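The green cap is centred at (395,293) between the fingers (347 to 447), so I'll descend, grip and lift.

```bash
python3 -m creep '[{"claw":0,"x":0,"y":0,"z":0.03,"turn":0},{"claw":0,"x":0,"y":0,"z":0.0275,"turn":0},{"claw":0,"x":0,"y":0,"z":0,"turn":0},{"claw":-1,"x":0,"y":0,"z":0,"turn":0},{"claw":-1,"x":0,"y":0,"z":0,"turn":0},{"claw":-1,"x":0,"y":0,"z":0,"turn":0},{"claw":-1,"x":0,"y":0,"z":0,"turn":0},{"claw":-1,"x":0,"y":0,"z":-0.03,"turn":0},{"claw":-1,"x":0,"y":0,"z":-0.04,"turn":0},{"claw":-1,"x":0,"y":0,"z":-0.04,"turn":0},{"claw":-1,"x":0,"y":0,"z":-0.03,"turn":0},{"claw":-1,"x":0,"y":0,"z":0,"turn":0}]' 30
```

```text
t: 5.82
ee_pos: [0.418, 0.1162, 0.1972]
eef_rot: [1.0, -0.0, 0.002, -0.0]
force: [0.1, -0.1, -0.7]
opening: 0.228
gripper_force: 29.4
```

```bash
python3 -m creep '[{"claw":-1,"x":0.0424,"y":-0.0173,"z":0,"turn":0},{"claw":-1,"x":0.0424,"y":-0.0173,"z":0,"turn":0},{"claw":-1,"x":0.0424,"y":-0.0173,"z":0,"turn":0},{"claw":-1,"x":0.0424,"y":-0.0173,"z":0,"turn":0},{"claw":-1,"x":0.0424,"y":-0.0173,"z":0,"turn":0},{"claw":-1,"x":0,"y":0,"z":0.04,"turn":0},{"claw":-1,"x":0,"y":0,"z":0.04,"turn":0},{"claw":-1,"x":0,"y":0,"z":0,"turn":0},{"claw":-1,"x":0,"y":0,"z":0,"turn":0},{"claw":-1,"x":0,"y":0,"z":0,"turn":0}]'
python3 - <<'E'
from h import *
c=cap('wrist'); save('w3.png',c['color'],1.25)
E
```

```text
t: 7.08
ee_pos: [0.6299, 0.2027, 0.1169]
eef_rot: [1.0, -0.0, 0.001, -0.0]
force: [-0.6, -0.8, -0.6]
opening: 0.228
gripper_force: 29.5
```

View pics/w3.png

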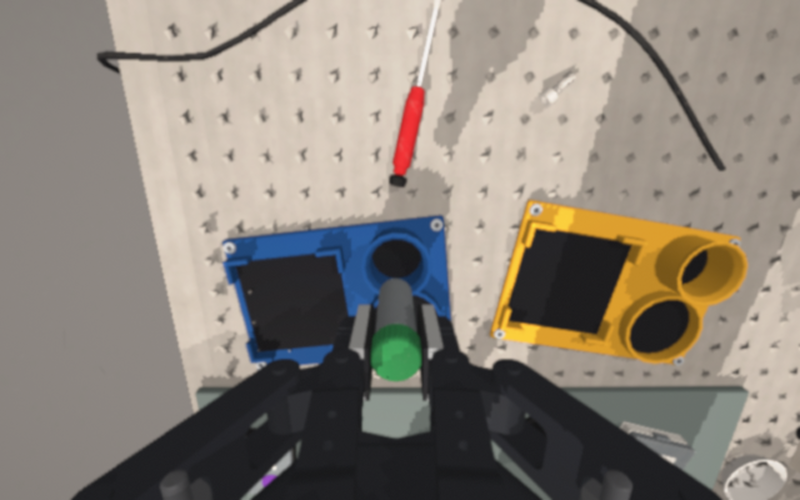

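The tube hangs in line with the well (both at column about 396), so I'll lower, release and lift.

```bash
python3 -m creep '[{"claw":-1,"x":0,"y":0,"z":0.03,"turn":0},{"claw":-1,"x":0,"y":0,"z":0.02,"turn":0},{"claw":-1,"x":0,"y":0,"z":0.008,"turn":0},{"claw":-1,"x":0,"y":0,"z":0.005,"turn":0},{"claw":-1,"x":0,"y":0,"z":0,"turn":0},{"claw":-1,"x":0,"y":0,"z":0,"turn":0}]'
python3 -m creep '[{"claw":0,"x":0,"y":0,"z":0,"turn":0},{"claw":0,"x":0,"y":0,"z":0,"turn":0},{"claw":0,"x":0,"y":0,"z":0,"turn":0},{"claw":0,"x":0,"y":0,"z":-0.04,"turn":0},{"claw":0,"x":0,"y":0,"z":-0.04,"turn":0},{"claw":0,"x":0,"y":0,"z":-0.02,"turn":0},{"claw":0,"x":-0.043,"y":0,"z":0,"turn":0},{"claw":0,"x":-0.043,"y":0,"z":0,"turn":0},{"claw":0,"x":-0.043,"y":0,"z":0,"turn":0},{"claw":0,"x":-0.043,"y":0,"z":0,"turn":0},{"claw":0,"x":-0.043,"y":-0.0025,"z":0,"turn":0},{"claw":0,"x":0,"y":0,"z":0.04,"turn":0},{"claw":0,"x":0,"y":0,"z":0,"turn":0},{"claw":0,"x":0,"y":0,"z":0,"turn":0}]'
python3 - <<'E'
from h import *
c=cap('wrist'); save('w4.png',c['color'],1.25)
E
```

```text
t: 7.88
ee_pos: [0.6299, 0.2027, 0.0532]
eef_rot: [1.0, -0.0, 0.001, -0.0]
force: [-0.7, -0.2, 6.6]
opening: 0.224
gripper_force: 29.8
t: 9.62
ee_pos: [0.4148, 0.2051, 0.1124]
eef_rot: [1.0, -0.0, 0.0, -0.0]
force: [0.7, 0.8, 0.4]
opening: 0.503
gripper_force: 0.0
```

View pics/w4.png

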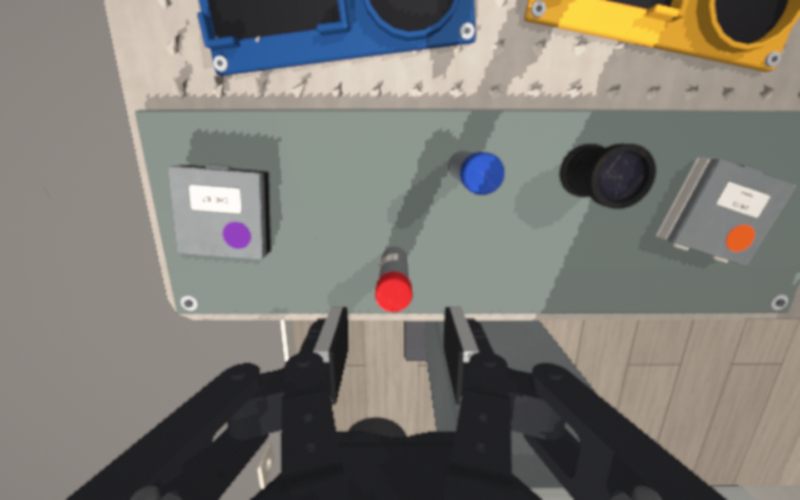

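The red cap is at (394,292), the same alignment as the green one. I'll grip it and carry it to the yellow well.

```bash
python3 -m creep '[{"claw":0,"x":0,"y":0,"z":0.03,"turn":0},{"claw":0,"x":0,"y":0,"z":0.0265,"turn":0},{"claw":0,"x":0,"y":0,"z":0,"turn":0},{"claw":-1,"x":0,"y":0,"z":0,"turn":0},{"claw":-1,"x":0,"y":0,"z":0,"turn":0},{"claw":-1,"x":0,"y":0,"z":0,"turn":0},{"claw":-1,"x":0,"y":0,"z":0,"turn":0},{"claw":-1,"x":0,"y":0,"z":-0.03,"turn":0},{"claw":-1,"x":0,"y":0,"z":-0.04,"turn":0},{"claw":-1,"x":0,"y":0,"z":-0.04,"turn":0},{"claw":-1,"x":0,"y":0,"z":-0.03,"turn":0},{"claw":-1,"x":0,"y":0,"z":0,"turn":0}]' 30
python3 -m creep '[{"claw":-1,"x":0.0349,"y":0.0355,"z":0,"turn":0},{"claw":-1,"x":0.0349,"y":0.0355,"z":0,"turn":0},{"claw":-1,"x":0.0349,"y":0.0355,"z":0,"turn":0},{"claw":-1,"x":0.0349,"y":0.0355,"z":0,"turn":0},{"claw":-1,"x":0.0349,"y":0.0355,"z":0,"turn":0},{"claw":-1,"x":0.0349,"y":0.0355,"z":0,"turn":0},{"claw":-1,"x":0,"y":0,"z":0.04,"turn":0},{"claw":-1,"x":0,"y":0,"z":0.04,"turn":0},{"claw":-1,"x":0,"y":0,"z":0,"turn":0},{"claw":-1,"x":0,"y":0,"z":0,"turn":0}]'
python3 - <<'E'
from h import *
c=cap('wrist'); save('w5.png',c['color'],1.25)
E
```

```text
t: 11.18
ee_pos: [0.415, 0.2054, 0.1978]
eef_rot: [1.0, -0.0, 0.002, -0.001]
force: [0.1, 0.3, -0.3]
opening: 0.222
gripper_force: 29.4
t: 12.42
ee_pos: [0.6241, -0.0079, 0.1167]
eef_rot: [1.0, 0.0, 0.001, 0.0]
force: [0.6, -0.5, 0.3]
opening: 0.225
gripper_force: 29.5
```

View pics/w5.png

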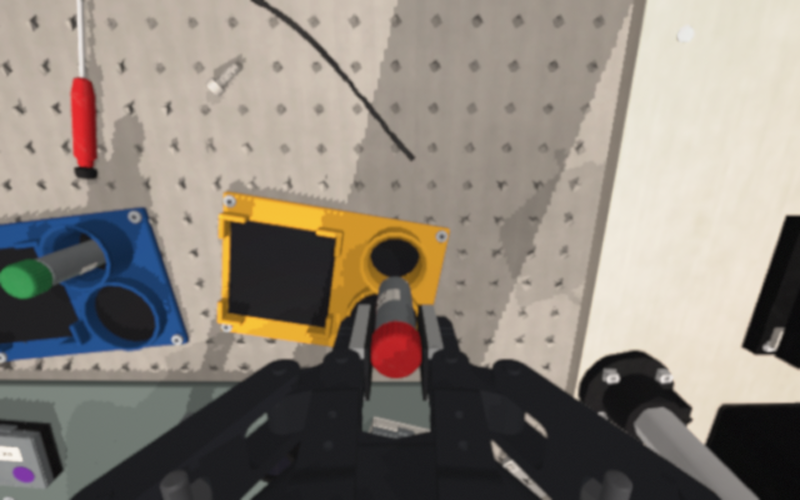

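```bash
python3 -m creep '[{"claw":-1,"x":0,"y":0,"z":0.03,"turn":0},{"claw":-1,"x":0,"y":0,"z":0.02,"turn":0},{"claw":-1,"x":0,"y":0,"z":0.008,"turn":0},{"claw":-1,"x":0,"y":0,"z":0.005,"turn":0},{"claw":-1,"x":0,"y":0,"z":0,"turn":0},{"claw":-1,"x":0,"y":0,"z":0,"turn":0}]'
python3 -m creep '[{"claw":0,"x":0,"y":0,"z":0,"turn":0},{"claw":0,"x":0,"y":0,"z":0,"turn":0},{"claw":0,"x":0,"y":0,"z":0,"turn":0},{"claw":0,"x":0,"y":0,"z":-0.04,"turn":0},{"claw":0.4,"x":0,"y":0,"z":-0.04,"turn":0},{"claw":0.4,"x":0,"y":0,"z":-0.02,"turn":0},{"claw":0.4,"x":-0.0373,"y":-0.0225,"z":0,"turn":0},{"claw":0.4,"x":-0.0373,"y":-0.0225,"z":0,"turn":0},{"claw":0.4,"x":-0.0373,"y":-0.0225,"z":0,"turn":0},{"claw":0.4,"x":-0.0373,"y":-0.0225,"z":0,"turn":0},{"claw":0.4,"x":0,"y":0,"z":0.04,"turn":0},{"claw":0.4,"x":0,"y":0,"z":0.02,"turn":0},{"claw":0.4,"x":0,"y":0,"z":0,"turn":0},{"claw":0.4,"x":0,"y":0,"z":0,"turn":0}]'
python3 -m creep '[{"claw":0.4,"x":0,"y":0,"z":0.03,"turn":0},{"claw":0.4,"x":0,"y":0,"z":0.029,"turn":0},{"claw":0.4,"x":0,"y":0,"z":0,"turn":0},{"claw":-1,"x":0,"y":0,"z":0,"turn":0},{"claw":-1,"x":0,"y":0,"z":0,"turn":0},{"claw":-1,"x":0,"y":0,"z":0,"turn":0},{"claw":-1,"x":0,"y":0,"z":0,"turn":0},{"claw":-1,"x":0,"y":0,"z":-0.03,"turn":0},{"claw":-1,"x":0,"y":0,"z":-0.04,"turn":0},{"claw":-1,"x":0,"y":0,"z":-0.04,"turn":0},{"claw":-1,"x":0,"y":0,"z":-0.02,"turn":0},{"claw":-1,"x":0,"y":0,"z":0,"turn":0}]' 30
```

```text
t: 13.22
ee_pos: [0.6243, -0.008, 0.0537]
eef_rot: [1.0, -0.0, 0.001, 0.0]
force: [-1.9, 0.7, 6.4]
opening: 0.225
gripper_force: 29.8
t: 14.98
ee_pos: [0.4749, 0.0821, 0.0931]
eef_rot: [1.0, -0.0, 0.001, -0.0]
force: [0.6, -0.2, 0.8]
opening: 0.7
gripper_force: 0.0
t: 16.48
ee_pos: [0.4751, 0.0821, 0.1654]
eef_rot: [1.0, -0.0, 0.002, -0.0]
force: [-0.7, -0.3, -1.0]
opening: 0.4
gripper_force: 30.1
```

```bash
python3 -m creep '[{"claw":-1,"x":0.0326,"y":0.027,"z":0,"turn":0},{"claw":-1,"x":0.0326,"y":0.027,"z":0,"turn":0},{"claw":-1,"x":0.0326,"y":0.027,"z":0,"turn":0},{"claw":-1,"x":0,"y":0,"z":0.04,"turn":0},{"claw":-1,"x":0,"y":0,"z":0.04,"turn":0},{"claw":-1,"x":0,"y":0,"z":0,"turn":0},{"claw":-1,"x":0,"y":0,"z":0,"turn":0}]'
python3 - <<'E'
from h import *
c=cap('wrist'); save('w6.png',c['color'],1.25)
E
```

```text
t: 17.35
ee_pos: [0.5727, 0.0011, 0.0845]
eef_rot: [1.0, -0.0, 0.001, 0.0]
force: [-0.0, 0.6, 0.8]
opening: 0.397
gripper_force: 30.1
```

View pics/w6.png

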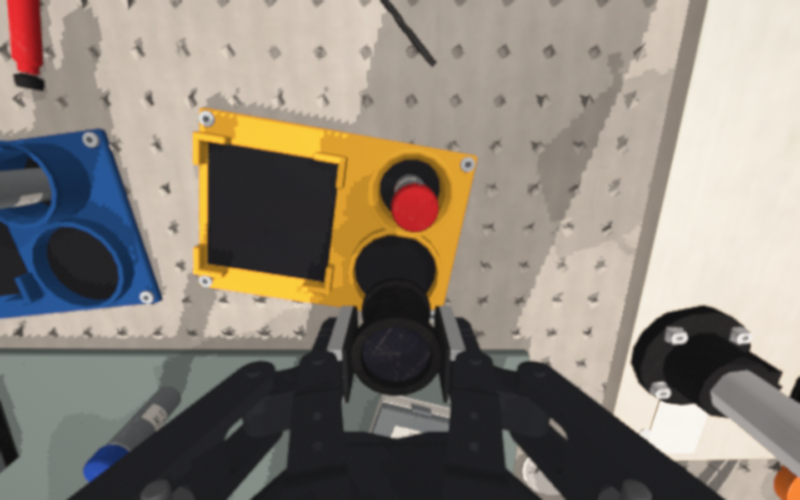

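The loupe is in line with the cup (both at column about 395) and the red tube stands in its well. I'll lower and release.

```bash
python3 -m creep '[{"claw":-1,"x":0,"y":0,"z":0.03,"turn":0},{"claw":-1,"x":0,"y":0,"z":0.012,"turn":0},{"claw":-1,"x":0,"y":0,"z":0.007,"turn":0},{"claw":-1,"x":0,"y":0,"z":0.004,"turn":0},{"claw":-1,"x":0,"y":0,"z":0,"turn":0},{"claw":-1,"x":0,"y":0,"z":0,"turn":0}]'
```

```text
t: 18.15
ee_pos: [0.5728, 0.001, 0.032]
eef_rot: [1.0, -0.0, 0.001, 0.0]
force: [-5.0, 0.6, 10.4]
opening: 0.401
gripper_force: 31.0
```

```bash
python3 -m creep '[{"claw":0.3,"x":0,"y":0,"z":0,"turn":0},{"claw":0.3,"x":0,"y":0,"z":0,"turn":0},{"claw":0.3,"x":0,"y":0,"z":0,"turn":0},{"claw":0.3,"x":0,"y":0,"z":-0.04,"turn":0},{"claw":0.3,"x":0,"y":0,"z":-0.04,"turn":0},{"claw":1,"x":0,"y":0,"z":-0.04,"turn":0},{"claw":1,"x":-0.041,"y":0.003,"z":0,"turn":0},{"claw":1,"x":-0.041,"y":0.003,"z":0,"turn":0},{"claw":1,"x":-0.041,"y":0.003,"z":0,"turn":0},{"claw":1,"x":0,"y":0,"z":0.03,"turn":0.144},{"claw":1,"x":0,"y":0,"z":0.03,"turn":0.144},{"claw":1,"x":0,"y":0,"z":0,"turn":0},{"claw":1,"x":0,"y":0,"z":0,"turn":0},{"claw":1,"x":0,"y":0,"z":0,"turn":0}]'
python3 - <<'E'
from h import *
c=cap('wrist'); save('w7.png',c['color'],1.25)
E
```

```text
t: 19.9
ee_pos: [0.4498, -0.008, 0.0913]
eef_rot: [0.99, -0.143, 0.001, -0.0]
force: [0.8, 0.4, 0.2]
opening: 1.002
gripper_force: 0.0
```

View pics/w7.png

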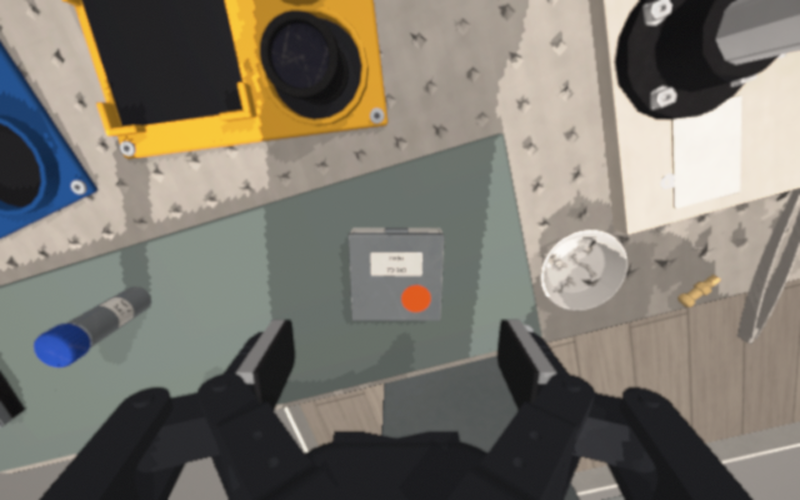

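The white box is square to the tool and centred at column 396. The loupe sits in its cup. I'll descend and grip.

```bash
python3 -m creep '[{"claw":1,"x":0,"y":0,"z":0.03,"turn":0},{"claw":1,"x":0,"y":0,"z":0.025,"turn":0},{"claw":1,"x":0,"y":0,"z":0.014,"turn":0},{"claw":1,"x":0,"y":0,"z":0,"turn":0},{"claw":-1,"x":0,"y":0,"z":0,"turn":0},{"claw":-1,"x":0,"y":0,"z":0,"turn":0},{"claw":-1,"x":0,"y":0,"z":0,"turn":0},{"claw":-1,"x":0,"y":0,"z":0,"turn":0},{"claw":-1,"x":0,"y":0,"z":-0.01,"turn":0},{"claw":-1,"x":0,"y":0,"z":-0.01,"turn":0},{"claw":-1,"x":0,"y":0,"z":0,"turn":0}]' 35
python3 - <<'E'
from h import *
c=cap('wrist'); save('w8.png',c['color'][120:330,130:500],2)
E
```

```text
t: 21.32
ee_pos: [0.4497, -0.008, 0.0424]
eef_rot: [0.99, -0.144, 0.001, -0.0]
force: [-0.4, 0.3, -0.7]
opening: 0.636
gripper_force: 38.0
```

View pics/w8.png

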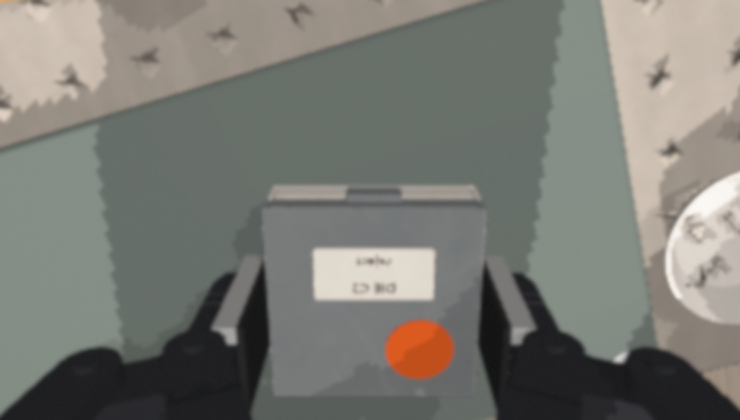

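The box is held level, so I'll carry it to the yellow nest.

```bash
python3 -m creep '[{"claw":-1,"x":0,"y":0,"z":-0.025,"turn":0},{"claw":-1,"x":0,"y":0,"z":-0.03,"turn":0},{"claw":-1,"x":0,"y":0,"z":-0.03,"turn":0},{"claw":-1,"x":0,"y":0,"z":-0.015,"turn":0},{"claw":-1,"x":0,"y":0,"z":0,"turn":-0.096},{"claw":-1,"x":0,"y":0,"z":0,"turn":-0.096},{"claw":-1,"x":0,"y":0,"z":0,"turn":-0.096},{"claw":-1,"x":0.0316,"y":-0.0168,"z":0,"turn":0},{"claw":-1,"x":0.0316,"y":-0.0168,"z":0,"turn":0},{"claw":-1,"x":0.0316,"y":-0.0168,"z":0,"turn":0},{"claw":-1,"x":0.0316,"y":-0.0168,"z":0,"turn":0},{"claw":-1,"x":0.0316,"y":-0.0168,"z":0,"turn":0},{"claw":-1,"x":0,"y":0,"z":0.03,"turn":0.0855},{"claw":-1,"x":0,"y":0,"z":0.03,"turn":0.0855},{"claw":-1,"x":0,"y":0,"z":0.02,"turn":0},{"claw":-1,"x":0,"y":0,"z":0,"turn":0},{"claw":-1,"x":0,"y":0,"z":0,"turn":0}]'
python3 - <<'E'
from h import *
c=cap('wrist'); save('w9.png',c['color'],1.25)
E
```

```text
t: 23.5
ee_pos: [0.6077, 0.076, 0.0623]
eef_rot: [0.996, -0.085, 0.001, -0.0]
force: [0.0, -0.7, -0.5]
opening: 0.637
gripper_force: 38.0
```

View pics/w9.png

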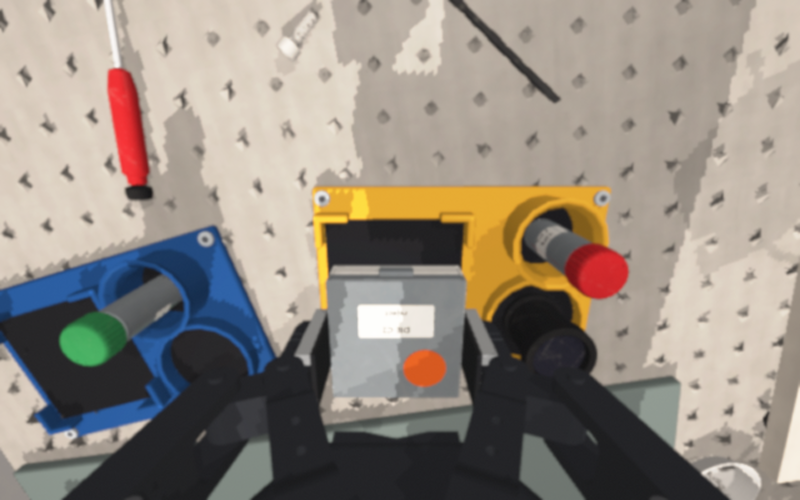

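The box is lined up with the nest (columns 330-465 against 325-470). The red tube and loupe clear the fingers, so I'll lower and release.

```bash
python3 -m creep '[{"claw":-1,"x":0,"y":0,"z":0.02,"turn":0},{"claw":-1,"x":0,"y":0,"z":0.012,"turn":0},{"claw":-1,"x":0,"y":0,"z":0.007,"turn":0},{"claw":-1,"x":0,"y":0,"z":0.004,"turn":0},{"claw":-1,"x":0,"y":0,"z":0,"turn":0},{"claw":-1,"x":0,"y":0,"z":0,"turn":0}]'
```

```text
t: 24.3
ee_pos: [0.6074, 0.0761, 0.0193]
eef_rot: [0.996, -0.085, 0.0, -0.0]
force: [-7.1, -1.1, 11.5]
opening: 0.638
gripper_force: 39.4
```

```bash
python3 -m creep '[{"claw":0.5,"x":0,"y":0,"z":0,"turn":0},{"claw":0.5,"x":0,"y":0,"z":0,"turn":0},{"claw":0.5,"x":0,"y":0,"z":0,"turn":0},{"claw":0.5,"x":0,"y":0,"z":-0.03,"turn":0},{"claw":0.5,"x":0,"y":0,"z":-0.05,"turn":0},{"claw":0.5,"x":0,"y":0,"z":-0.05,"turn":0},{"claw":1,"x":0,"y":0,"z":0,"turn":-0.0855},{"claw":1,"x":0,"y":0,"z":0,"turn":-0.0855},{"claw":1,"x":-0.0263,"y":-0.0402,"z":0,"turn":0},{"claw":1,"x":-0.0263,"y":-0.0402,"z":0,"turn":0},{"claw":1,"x":-0.0263,"y":-0.0402,"z":0,"turn":0},{"claw":1,"x":-0.0263,"y":-0.0402,"z":0,"turn":0},{"claw":1,"x":-0.0263,"y":-0.0402,"z":0,"turn":0},{"claw":1,"x":-0.0263,"y":-0.0402,"z":0,"turn":0},{"claw":1,"x":0,"y":0,"z":0.058,"turn":0.087},{"claw":1,"x":0,"y":0,"z":0,"turn":0},{"claw":1,"x":0,"y":0,"z":0,"turn":0},{"claw":1,"x":0,"y":0,"z":0,"turn":0}]'
python3 - <<'E'
from h import *
c=cap('wrist'); save('w10.png',c['color'],1.25)
E
```

```text
t: 26.55
ee_pos: [0.4505, 0.3173, 0.0923]
eef_rot: [0.999, -0.043, 0.001, -0.001]
force: [0.4, -0.4, 0.5]
opening: 1.0
gripper_force: 0.0
```

View pics/w10.png

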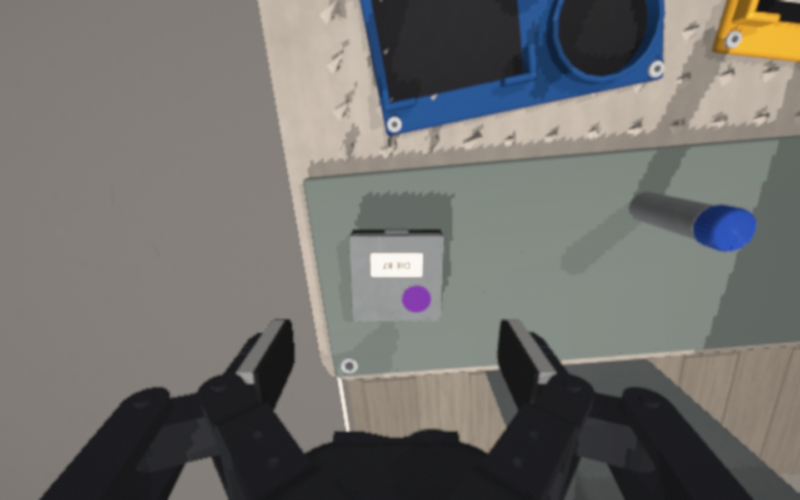

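The dark box is centred at column 396 and square to the tool. I'll grip it and carry it over.

```bash
python3 -m creep '[{"claw":1,"x":0,"y":0,"z":0.03,"turn":0},{"claw":1,"x":0,"y":0,"z":0.025,"turn":0},{"claw":1,"x":0,"y":0,"z":0.015,"turn":0},{"claw":1,"x":0,"y":0,"z":0,"turn":0},{"claw":-1,"x":0,"y":0,"z":0,"turn":0},{"claw":-1,"x":0,"y":0,"z":0,"turn":0},{"claw":-1,"x":0,"y":0,"z":0,"turn":0},{"claw":-1,"x":0,"y":0,"z":0,"turn":0},{"claw":-1,"x":0,"y":0,"z":-0.01,"turn":0},{"claw":-1,"x":0,"y":0,"z":-0.01,"turn":0},{"claw":-1,"x":0,"y":0,"z":0,"turn":0}]' 35
python3 -m creep '[{"claw":-1,"x":0,"y":0,"z":-0.025,"turn":0},{"claw":-1,"x":0,"y":0,"z":-0.03,"turn":0},{"claw":-1,"x":0,"y":0,"z":-0.03,"turn":0},{"claw":-1,"x":0,"y":0,"z":-0.015,"turn":0},{"claw":-1,"x":0,"y":0,"z":0,"turn":-0.087},{"claw":-1,"x":0.0352,"y":0.0095,"z":0,"turn":0},{"claw":-1,"x":0.0352,"y":0.0095,"z":0,"turn":0},{"claw":-1,"x":0.0352,"y":0.0095,"z":0,"turn":0},{"claw":-1,"x":0.0352,"y":0.0095,"z":0,"turn":0},{"claw":-1,"x":0,"y":0,"z":0.03,"turn":-0.0565},{"claw":-1,"x":0,"y":0,"z":0.03,"turn":-0.0565},{"claw":-1,"x":0,"y":0,"z":0.02,"turn":0},{"claw":-1,"x":0,"y":0,"z":0,"turn":0},{"claw":-1,"x":0,"y":0,"z":0,"turn":0}]'
python3 - <<'E'
from h import *
c=cap('wrist'); save('w11.png',c['color'],1.25)
E
```

```text
t: 27.98
ee_pos: [0.4499, 0.3176, 0.0415]
eef_rot: [0.999, -0.044, 0.001, -0.001]
force: [-0.4, -0.2, -0.8]
opening: 0.635
gripper_force: 37.6
t: 29.72
ee_pos: [0.5907, 0.2795, 0.0615]
eef_rot: [0.998, 0.056, 0.001, -0.0]
force: [0.3, -0.9, -0.9]
opening: 0.638
gripper_force: 37.6
```

View pics/w11.png

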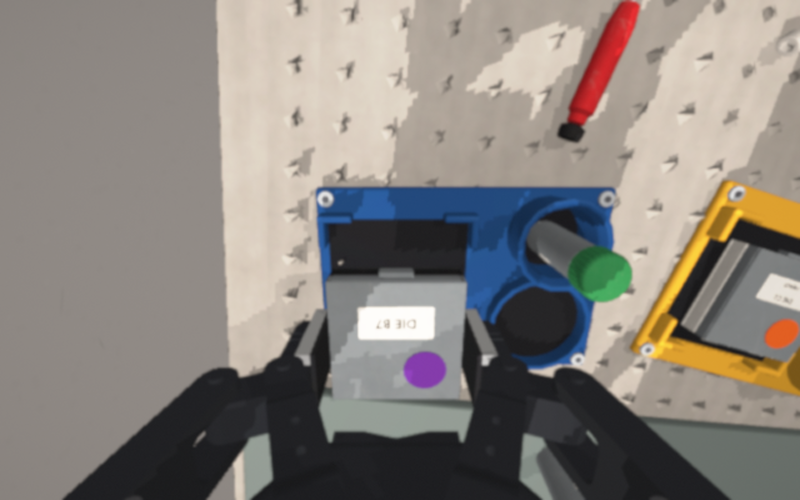

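The dark box is lined up with the blue nest, and the white box lies in the yellow nest. I'll lower, release, retreat, then check.

```bash
python3 -m creep '[{"claw":-1,"x":0,"y":0,"z":0.02,"turn":0},{"claw":-1,"x":0,"y":0,"z":0.012,"turn":0},{"claw":-1,"x":0,"y":0,"z":0.006,"turn":0},{"claw":-1,"x":0,"y":0,"z":0.004,"turn":0},{"claw":-1,"x":0,"y":0,"z":0,"turn":0},{"claw":-1,"x":0,"y":0,"z":0,"turn":0}]'
python3 -m creep '[{"claw":0.5,"x":0,"y":0,"z":0,"turn":0},{"claw":0.5,"x":0,"y":0,"z":0,"turn":0},{"claw":0.5,"x":0,"y":0,"z":0,"turn":0},{"claw":0.5,"x":0,"y":0,"z":-0.03,"turn":0},{"claw":0.5,"x":0,"y":0,"z":-0.05,"turn":0},{"claw":0.5,"x":0,"y":0,"z":-0.05,"turn":0},{"claw":0.5,"x":0,"y":0,"z":-0.05,"turn":0.113},{"claw":0.5,"x":-0.03,"y":0.045,"z":-0.03,"turn":0},{"claw":0.5,"x":-0.03,"y":0.045,"z":-0.03,"turn":0},{"claw":0.5,"x":-0.03,"y":0.045,"z":-0.03,"turn":0},{"claw":0.5,"x":0,"y":0,"z":0,"turn":0},{"claw":0.5,"x":0,"y":0,"z":0,"turn":0},{"claw":0.5,"x":0,"y":0,"z":0,"turn":0},{"claw":0.5,"x":0,"y":0,"z":0,"turn":0}]'
python3 - <<'E'
from h import *
c=cap('wrist'); save('w12.png',c['color'][20:230,130:450],2.5)
X=cloud(c)
def h(n,x,y,lo,hi,R=.04):
    m=(np.hypot(X[...,0]-x,X[...,1]-y)<R)&(X[...,2]>lo)&(X[...,2]<hi);P=X[m]
    rc=cv2.minAreaRect((P[:,:2]*1000).astype(np.float32))
    print(n,len(P),np.round(rc[0],1),np.round(rc[1],1),'z med',np.median(P[:,2]).round(4),'z p5/95',np.percentile(P[:,2],[5,95]).round(4))
# expectations in wrist-camera frame (y about 1.5 mm less)
h('white want .608,.0745',.608,.0745,.019,.03);h('dark want .591,.277',.591,.277,.019,.03)
h('red want .624,-.0095',.624,-.0095,.06,.09,.03);h('green want .630,.201',.63,.201,.06,.09,.03);h('loupe want .573,-.0006',.573,0,.04,.055,.03);h('blue was .4787,.1608',.479,.161,.06,.09,.03)
E
```

```text
t: 30.52
ee_pos: [0.5904, 0.2793, 0.0185]
eef_rot: [0.998, 0.056, 0.0, -0.0]
force: [-0.1, 0.2, 0.7]
opening: 0.637
gripper_force: 37.8
t: 32.28
ee_pos: [0.5003, 0.1448, 0.2874]
eef_rot: [1.0, 0.0, -0.001, 0.0]
force: [-0.2, 0.1, -0.2]
opening: 0.749
gripper_force: 0.0
white want .608,.0745 1918 [607.2  73.9] [55.5 57.7] z med 0.0246 z p5/95 [0.0231 0.026 ]
dark want .591,.277 1859 [590.  277.7] [57.9 56.5] z med 0.0246 z p5/95 [0.0229 0.0259]
red want .624,-.0095 326 [623.2  -8. ] [20.1 19.8] z med 0.0694 z p5/95 [0.0633 0.0709]
green want .630,.201 302 [628.  200.9] [20.  19.7] z med 0.0697 z p5/95 [0.0655 0.0709]
loupe want .573,-.0006 632 [ 5.722e+02 -1.000e-01] [33.4 32.8] z med 0.045 z p5/95 [0.0428 0.0492]
blue was .4787,.1608 214 [478.6 161. ] [19.4 20.1] z med 0.0724 z p5/95 [0.0658 0.0738]
```

View pics/w12.png

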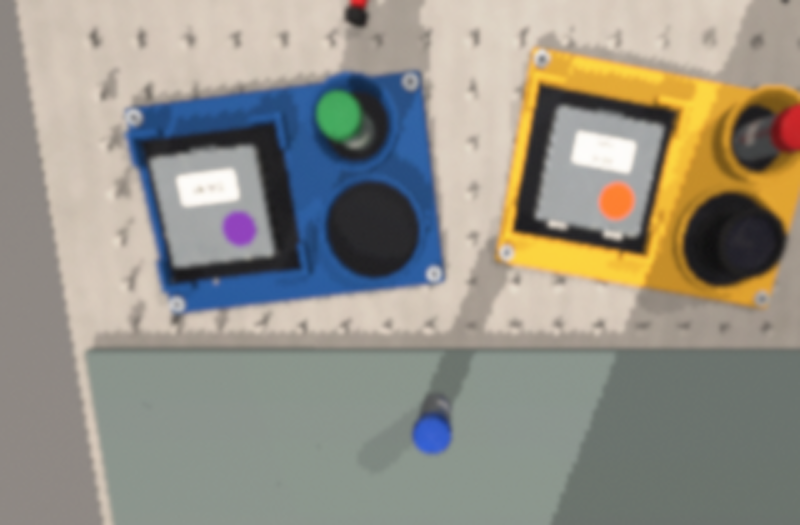

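The final crop shows every piece seated in its nest, and the blue tube has not moved. All are within about 2 mm, at floor height.

```bash
python3 -c "
from bench import r
print(r.job_done())"
```

```text
the job is handed in; nothing more can be done
None
```

Both kits are made up and the job is handed in: my last measurements put all five pieces on their nest floors within about 2 mm of centre, and the blue-capped tube had not moved; I did not re-measure the dish of screws at the end, and no verdict came back from the judge.

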